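# Unstack the casting flasks onto their colour-matched bases

## Robot

A 7-joint arm with a two-finger parallel gripper is mounted at the origin on the work surface. World frame = base frame: x ahead of the robot, y to its left, z up, the work surface at z = 0. Lengths are in m, angles in rad, forces in N, time in s.
With the tool pointing down it reaches from about 0.425 to 0.875 m from the base axis. Payload 8.4 kg.
Tool frame: the origin (TCP) lies midway between the tips of the shut fingers; the grasp point (between the pads) lies 19 mm behind it (bot.grasp_offset is the distance from the TCP to the grasp point, in m); z points along the fingers, y is the line along which they close (so a half turn about z gives the same grasp; the last joint's range is limited). The gripper opens to 87 mm and grips with 3 to 60 N. Pads are 19 mm wide; open, the fingers measure 117 mm over their backs; the gripper's body (75 mm by 190 mm) begins 51 mm behind the grasp point.
Start: joints at [1.036, 0.333, 0.04, 1.465, -0.013, 1.343, -0.059], TCP at [0.274, -0.589, 0.223] pointing down, gripper open.
Joint ranges: [-2.58, 2.58], [-0.38, 2.09], [-1.3, 1.39], [0.25, 2.4], [-1.5, 4.64], [0.08, 2.09], [-2.65, 2.65]. Speed limits (rad/s): [2.22, 2.22, 2.79, 2.79, 3.14, 3.14, 3.14].

## Interface

Orientations are given as a unit quaternion [w, x, y, z].
In Python, from rig import bot gives the robot as it stands.
- The arm moves only by the tool play_rows, never from a script. Its argument "rows" is one flat list of numbers, 7 for each row, row after row: the shift along the tool's x, y, z in mm, then the turn, a rotation vector about the tool's x, y, z in rad, then the closure, from -1 (fully open) to 1 (shut), so that 0 is half open. A call has exactly 10 rows; each row shifts and turns the commanded pose from where the row before left it, along the tool's axes as they then stand; what a row does not reach is not made up. A row lasts 1/12 s, in which the tool goes at most 41.7 mm and 7.16 degrees, less where a joint would pass 70% of its speed; a pose out of reach is approached as far as the arm can. A call is refused whole if a number of a shift passes 41.7 or a number of a turn 0.125, either way. A call with a gripper value outside its range is refused whole. The fingers move at their own pace and stop on an object; "grip_force" is the grip in N (left out, the last holds). Time passes only in rows, so rows that do not move let the fingers close, or fill a call up. It gives the time, the measured TCP pose, the force, the opening and the grip force at its end, in the units of the state.
- bot.get_obs(): the state, without advancing time (a new reading comes with each control period).
- bot.get_image(name): name is "side" or "top"; returns a dict with "frame" (480x640x3 uint8, red, green, blue), "fx", "fy", "cx", "cy" (pixels), "rvec" (rotation vector, rad) and "tvec" (3), from world to camera coordinates, as OpenCV has them. Camera axes: x right, y down, z forward; pixel columns grow to the right and rows downward; lengths in m; the calibration is good to about 2 mm. A picture is of the moment at which its call begins. There is no depth.
- bot.hand_in(): hands the job in; it is judged then, once.
The state is a dict: "t": time; "joint_pos": joint angles; "joint_vel": joint speeds; "tau": joint torques, N m; "eef_pos": TCP position; "ee_rot": TCP orientation; "contact_force": force on the tool from outside, world axes, zero at the start; "torque": the same for the moment, N m; "finger_gap": finger opening in m; "grasp_force": force on a finger pad.
Only numpy, scipy, OpenCV 4.12 (cv2) and the standard library are available. Lean on these libraries where they do the work, as an engineer would, in place of code of your own. Each camera call takes 0.05 s, during which the arm holds its last target. There are 200 camera calls.

## Task

The plaster-filled casting flasks have been left standing in two stacks, a small one on a big one. Take the stacks apart one flask at a time (never lift a big flask with a small one still on it) and set each flask down gently, upright and flat on the floor of the rubber base of its own colour, inside the rim. Do not tip or drop any flask, and leave the white crucible and the amber flux pot standing where they are.

Things in the scene. Friction and masses are not known exactly. Their poses are not given: they have to be found in the camera images.
- red_flask_mid (a point): centre (on the axis, half-way up) of the big red casting flask: a solid upright steel cylinder, 60 mm across and 60 mm tall, filled with white plaster, with a red rim on top and a red band round its upper part; loose, about 320 g, z axis up. At the start it stands on the table and a small flask stands on it, so only a ring of its top shows from above.
- blue_flask_mid (a point): centre (on the axis, half-way up) of the big blue casting flask: a solid upright steel cylinder, 60 mm across and 60 mm tall, filled with white plaster, with a blue rim on top and a blue band round its upper part; loose, about 320 g, z axis up. At the start it stands on the table and a small flask stands on it, so only a ring of its top shows from above.
- yellow_flask_mid (a point): centre (on the axis, half-way up) of the small yellow casting flask: a solid upright steel cylinder, 40 mm across and 56 mm tall, filled with white plaster, with a yellow rim on top and a yellow band round its upper part; loose, about 150 g, z axis up. At the start it stands centred (within 2 mm) on the top of one of the two big flasks, either one; its centre is then 88 mm above the table.
- green_flask_mid (a point): centre (on the axis, half-way up) of the small green casting flask: a solid upright steel cylinder, 40 mm across and 56 mm tall, filled with white plaster, with a green rim on top and a green band round its upper part; loose, about 150 g, z axis up. At the start it stands centred (within 2 mm) on the top of one of the two big flasks, either one; its centre is then 88 mm above the table.
- red_base: red round rubber flask base, a shallow dish fixed to the table: 92 mm across outside, 80 mm across inside its rim, rim top 9 mm and inner floor 5 mm above the table (so a seated flask's centre is 35 mm above the table). Origin: centre of its underside, on the table; z up. Empty at the start.
- blue_base: blue round rubber flask base, a shallow dish fixed to the table: 92 mm across outside, 80 mm across inside its rim, rim top 9 mm and inner floor 5 mm above the table (so a seated flask's centre is 35 mm above the table). Origin: centre of its underside, on the table; z up. Empty at the start.
- yellow_base: yellow round rubber flask base, a shallow dish fixed to the table: 72 mm across outside, 60 mm across inside its rim, rim top 9 mm and inner floor 5 mm above the table (so a seated flask's centre is 33 mm above the table). Origin: centre of its underside, on the table; z up. Empty at the start.
- green_base: green round rubber flask base, a shallow dish fixed to the table: 72 mm across outside, 60 mm across inside its rim, rim top 9 mm and inner floor 5 mm above the table (so a seated flask's centre is 33 mm above the table). Origin: centre of its underside, on the table; z up. Empty at the start.
- crucible_mid (a point): centre of a small white ceramic crucible, up to 34 mm across, 32 mm tall, standing loose among the flasks and bases; a bystander to leave alone
- flux_pot_mid (a point): centre of a small amber glass pot with a black lid, 34 mm across, 36 mm tall, standing loose among the flasks and bases; a bystander to leave alone

How it is judged:
By the outcome, as a careful person would: the job done as asked, in the order asked, and still so for the second after the job is handed in, with the robot touching nothing.
It also fails if it takes over 128 s, if anything falls off the work surface, if the arm or the gripper's body presses on something with over 40 N, if the wrist force passes 120 N, or if a joint passes its speed limit or range.

## Working session

There is one attempt and no reset: what is moved stays moved. The work goes in short steps, Python scripts to look and compute and a tool call to move; the robot and the scene stay as the last step left them, time stands still between calls to the robot, and variables do not carry over. Pictures are saved under pics/ and viewed, at most 14 in all, crops included, and the job is handed in when it is done.

Besides the shell and the picture viewer there is one more tool, called after "Emit:" as a command line: name --argument value ..., lists and objects as JSON in quotes. play_rows: Moves the arm, as the interface text tells. Its arguments: {"type":"object","properties":{"rows":{"type":"array","items":{"type":"number"}},"grip_force":{"type":"number"}},"required":["rows"]}

```bash
mkdir -p pics
cat > h.py <<'E'
import numpy as np, cv2
from rig import bot
def shot(n,f):
    d=bot.get_image(n); cv2.imwrite('pics/'+f,d['frame'][:,:,::-1]); 
    np.savez('pics/'+f+'.npz',**d); return d
def ray(d,u,v):
    R=cv2.Rodrigues(np.array(d['rvec']))[0]; t=np.array(d['tvec']).reshape(3)
    c=-R.T@t; r=R.T@np.array([(u-d['cx'])/d['fx'],(v-d['cy'])/d['fy'],1]); return c,r
def px2z(d,u,v,z):
    c,r=ray(d,u,v); return c+r*(z-c[2])/r[2]
E
python3 - <<'E'
from h import *
for n in('top','side'):
    d=shot(n,n+'0.png'); print(n,d['fx'],d['cx'],d['cy'],ray(d,320,240))
o=bot.get_obs(); print(o, bot.grasp_offset)
E
```

```text
top 511.91095342456083 319.12772724719565 245.20005414091528 (array([ 0.42790382, -0.00980501,  0.96917451]), array([ 1.61762194e-01, -1.06757855e-04, -9.86883515e-01]))
side 480.06447235653883 324.383575604312 244.47475983134123 (array([ 0.22890216, -0.37254854,  0.69032229]), array([ 0.41244973,  0.50086481, -0.76104529]))
{'t': 0.1, 'joint_pos': array([ 1.03577095,  0.33385099,  0.03987412,  1.4661901 , -0.01341486,
        1.34330951, -0.05849365]), 'joint_vel': array([-0.00071911, -0.00339136,  0.00012173, -0.00046586, -0.00151522,
       -0.00090975, -0.00175613]), 'tau': array([ 3.26096044e-03, -6.57819700e+01,  1.34001285e+00, -4.04707718e+01,
       -5.95794758e-02,  4.10029746e-02,  1.82441863e-04]), 'eef_pos': array([ 0.2742006 , -0.58885546,  0.22173772]), 'ee_rot': array([-7.17894507e-04,  9.76352022e-01,  2.16185505e-01, -2.02764022e-04]), 'contact_force': array([-0.69590945, -0.43230138,  0.11474478]), 'torque': array([-0.00539781, -0.00915087, -0.05574611]), 'grasp_force': 0.0, 'finger_gap': 0.08700695839437919} 0.0187
```

View pics/top0.png

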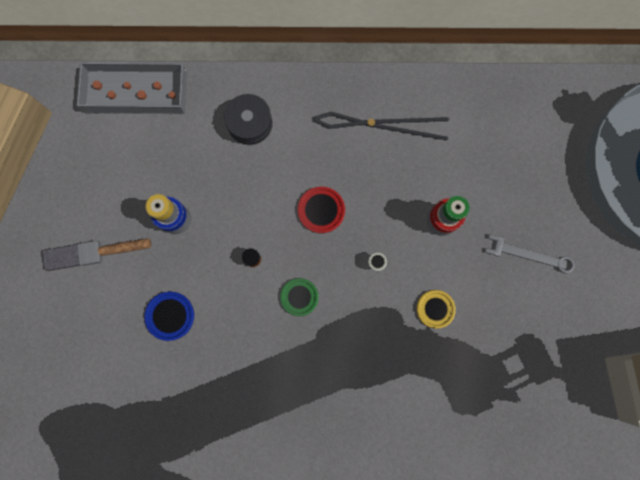

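View pics/side0.png

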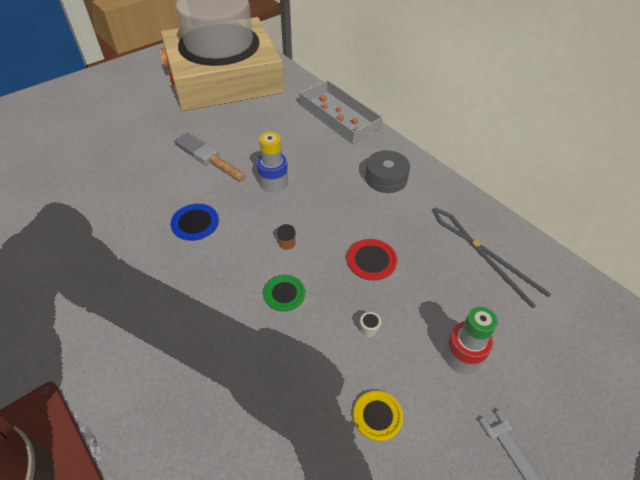

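The top view shows the bases: red (321,210), blue (169,316), green (298,297) and yellow (436,309). The stacks are yellow on blue (top at 159,207) and green on red (457,208). The pot is at (251,257) and the crucible at (377,261). I'll refine these with colour masks and check them with the side camera.

```bash
cat >> h.py <<'E'
hue={'red':[(0,8),(172,180)],'yellow':[(22,33)],'green':[(50,85)],'blue':[(108,128)]}
def blobs(d,c,s=120,vmin=50,amin=60):
    h=cv2.cvtColor(d['frame'],cv2.COLOR_RGB2HSV); m=0
    for a,b in hue[c]: m=m|cv2.inRange(h,(a,s,vmin),(b,255,255))
    out=[]
    for k in cv2.findContours(m,cv2.RETR_EXTERNAL,cv2.CHAIN_APPROX_NONE)[0]:
        if cv2.contourArea(k)>amin and len(k)>5:
            e=cv2.fitEllipse(cv2.convexHull(k)); out.append((np.round(e[0],1),np.round(e[1],1),cv2.boundingRect(k)))
    return out
E
python3 - <<'E'
from h import *
for n in('top','side'):
    d=dict(np.load(f'pics/{n}0.png.npz'))
    for c in hue:
        for e in blobs(d,c): print(n,c,e[0],e[1],e[2],'z9',px2z(d,*e[0],.009).round(4),'z116',px2z(d,*e[0],.116)[:2].round(4))
a=cv2.imread('pics/top0.png')
f=lambda x,y:cv2.resize(a[y:y+60,x:x+80],None,fx=5,fy=5,interpolation=cv2.INTER_CUBIC)
b=cv2.imread('pics/side0.png')
g=lambda x,y:cv2.resize(b[y:y+90,x:x+80],None,fx=5,fy=3.34,interpolation=cv2.INTER_CUBIC)
cv2.imwrite('pics/c0.png',np.vstack([np.hstack([f(130,180),f(410,180)]),np.hstack([f(215,235),f(340,235)])]))
E
```

```text
top red [447.5 215.1] [32.3 35.6] (430, 199, 35, 34) z9 [ 0.6352 -0.2537  0.009 ] z116 [ 0.6121 -0.2265]
top red [320.9 209.4] [46.1 47.2] (298, 187, 47, 46) z9 [ 0.6448 -0.0113  0.009 ] z116 [ 0.6206 -0.0111]
top yellow [435.6 308.7] [37.6 38.8] (417, 290, 38, 38) z9 [ 0.4571 -0.226   0.009 ] z116 [ 0.4538 -0.2019]
top yellow [158.9 206.7] [24.  27.5] (146, 194, 27, 26) z9 [0.648  0.2998 0.009 ] z116 [0.6235 0.2653]
top green [307.9 297.7] [17.4 30.4] (302, 282, 16, 32) z9 [0.4759 0.012  0.009 ] z116 [0.4706 0.0096]
top green [456.1 207.9] [22.5 24. ] (444, 197, 25, 24) z9 [ 0.6494 -0.2707  0.009 ] z116 [ 0.6247 -0.2416]
top blue [168.7 315.6] [48.3 50. ] (144, 292, 50, 49) z9 [0.441  0.2704 0.009 ] z116 [0.4396 0.2392]
top blue [168.  213.7] [33.4 35.2] (152, 197, 34, 34) z9 [0.6344 0.2816 0.009 ] z116 [0.6114 0.2492]
side red [ 58.5 525.3] [103.8 305.1] (0, 382, 102, 98) z9 [ 0.0549 -0.0819  0.009 ] z116 [ 0.0822 -0.1276]
side red [470.4 342. ] [42.3 43.5] (449, 322, 44, 42) z9 [ 0.6506 -0.239   0.009 ] z116 [ 0.5844 -0.26  ]
side red [371.5 259.1] [41.3 50.3] (347, 239, 50, 42) z9 [ 0.6423 -0.0176  0.009 ] z116 [ 0.5773 -0.0733]
side yellow [377.5 415.5] [48.6 52.1] (353, 390, 50, 52) z9 [ 0.4549 -0.2313  0.009 ] z116 [ 0.4194 -0.2535]
side yellow [269.9 142.7] [22.4 23.4] (259, 132, 22, 23) z9 [0.691 0.369 0.009] z116 [0.6184 0.2526]
side green [481.1 322.5] [29.8 31.7] (468, 307, 29, 32) z9 [ 0.6923 -0.227   0.009 ] z116 [ 0.6195 -0.2498]
side green [283.8 292.6] [35.7 41. ] (264, 275, 41, 36) z9 [0.4758 0.0229 0.009 ] z116 [ 0.437  -0.0392]
side blue [194.3 221.6] [36.  48.3] (171, 204, 48, 37) z9 [0.4392 0.2625 0.009 ] z116 [0.4061 0.1628]
side blue [271.6 164.9] [28.4 30.8] (257, 155, 30, 24) z9 [0.6503 0.3051 0.009 ] z116 [0.5842 0.1986]
```

View pics/c0.png

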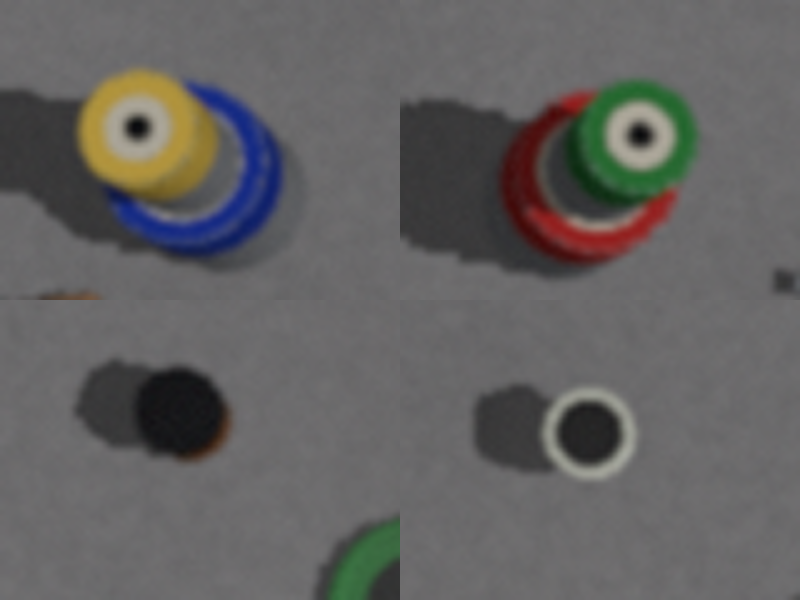

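The crop shows the sprue-hole centres at about px (157.0,204.9) for yellow and (457.6,206.4) for green. The lid is at (250.6,256.6) and the crucible at (377.6,261.2). The two cameras differ by several mm on the bases, partly because the visible rim side biases the ellipse. I'll correct for that with a silhouette fit.

```bash
cat >> h.py <<'E'
from scipy.optimize import fsolve
A=np.linspace(0,2*np.pi,72,endpoint=False)
def proj(d,P): return cv2.projectPoints(np.array(P,float),np.array(d['rvec'],float),np.array(d['tvec'],float),np.array([[d['fx'],0,d['cx']],[0,d['fy'],d['cy']],[0,0,1]],float),None)[0].reshape(-1,2)
def cyl(d,uv,r,z0,z1):
    """xy of an upright cylinder whose silhouette's bounding-box centre is at uv"""
    def f(p):
        q=proj(d,[[p[0]+r*np.cos(a),p[1]+r*np.sin(a),z] for a in A for z in(z0,z1)])
        return (q.min(0)+q.max(0))/2-uv
    return fsolve(f,px2z(d,*uv,z1)[:2])
E
python3 - <<'E'
from h import *
D={n:dict(np.load(f'pics/{n}0.png.npz')) for n in('top','side')}
for c,r in(('red',.046),('blue',.046),('green',.036),('yellow',.036)):
    for n in D:
        for e in blobs(D[n],c,s=80,vmin=30):
            x,y,w,h=e[2]; uv=np.array([x+(w-1)/2,y+(h-1)/2])
            print(c,n,uv,(w,h),cyl(D[n],uv,r,0,.009).round(4))
t=D['top']
for k,u,v,z in(('yel',157,204.9,.116),('gre',457.6,206.4,.116),('pot',250.6,256.6,.036),('cru',377.6,261.2,.032)): print(k,px2z(t,u,v,z)[:2].round(4))
s=D['side']
for k,u,v,z in(('yelS',270,138,.116),('greS',483.5,318,.116)): print(k,px2z(s,u,v,z)[:2].round(4))
E
```

```text
red top [447.5 215. ] (36, 35) [ 0.6365 -0.2546]
red top [321. 209.] (49, 47) [ 0.6467 -0.0114]
red side [ 51.  430.5] (103, 98) [0.0889 0.0432]
red side [471. 342.] (45, 43) [ 0.655  -0.2373]
red side [372.  259.5] (51, 42) [ 0.6459 -0.0152]
blue top [169.  315.5] (51, 50) [0.4416 0.2709]
blue top [168.5 213.5] (36, 36) [0.6359 0.2818]
blue side [194.  221.5] (49, 38) [0.4413 0.2683]
blue side [271.  166.5] (31, 26) [0.6501 0.307 ]
green top [298.5 297. ] (38, 37) [0.4774 0.0296]
green top [455.5 208. ] (26, 25) [ 0.6503 -0.2705]
green side [480.5 323. ] (32, 33) [ 0.6943 -0.2251]
green side [283.5 293. ] (42, 37) [0.4772 0.0257]
yellow top [435.5 309. ] (40, 39) [ 0.4568 -0.2266]
yellow top [159.  206.5] (29, 26) [0.6495 0.3009]
yellow side [377.5 415.5] (50, 52) [ 0.457  -0.2294]
yellow side [269.5 143. ] (22, 23) [0.6933 0.3741]
yel [0.6266 0.2687]
gre [ 0.6274 -0.2442]
pot [0.5491 0.1175]
cru [ 0.5426 -0.1163]
yelS [0.6268 0.2641]
greS [ 0.6279 -0.2473]
```

Emit:
play_rows --rows '[0, 0, 0, 0, 0, -0.1135, -1, 0, 0, 0, 0, 0, -0.1135, -1, 0, 0, 0, 0, 0, -0.1135, -1, 0, 0, 0, 0, 0, -0.1135, -1, 0, 0, 0, 0, 0, -0.1135, -1, 0, 0, 0, 0, 0, -0.1135, -1, 0, 0, 0, 0, 0, -0.1135, -1, 0, 0, 0, 0, 0, -0.1135, -1, 0, 0, 0, 0, 0, -0.1135, -1, 0, 0, 0, 0, 0, -0.1135, -1]'

```text
t: 0.93
eef_pos: [0.2742, -0.589, 0.222]
ee_rot: [-0.0, 0.705, 0.709, 0.0]
contact_force: [-0.4, -0.4, 0.0]
finger_gap: 0.0871
grasp_force: 0.0
```

Emit:
play_rows --rows '[17.2, 17.7, 0, 0, 0, 0.006, -1, 17.2, 17.7, 0, 0, 0, 0, -1, 17.2, 17.7, 0, 0, 0, 0, -1, 17.2, 17.7, 0, 0, 0, 0, -1, 17.2, 17.7, 0, 0, 0, 0, -1, 17.2, 17.7, 0, 0, 0, 0, -1, 17.2, 17.7, 0, 0, 0, 0, -1, 17.2, 17.7, 0, 0, 0, 0, -1, 17.2, 17.7, 0, 0, 0, 0, -1, 17.2, 17.7, 0, 0, 0, 0, -1]' --grip_force 20

```text
t: 1.77
eef_pos: [0.4529, -0.4171, 0.2222]
ee_rot: [-0.0, 0.709, 0.705, -0.0]
contact_force: [0.2, -0.7, 0.0]
finger_gap: 0.0869
grasp_force: 0.0
```

Emit:
play_rows --rows '[17.2, 17.7, 0, 0, 0, 0, -1, 17.2, 17.7, 0, 0, 0, 0, -1, 17.2, 17.7, 0, 0, 0, 0, -1, 17.2, 17.7, 0, 0, 0, 0, -1, 17.2, 17.7, 0, 0, 0, 0, -1, 17.2, 17.7, 0, 0, 0, 0, -1, 17.2, 17.7, 0, 0, 0, 0, -1, 17.2, 17.7, 0, 0, 0, 0, -1, 17, 17, 0, 0, 0, 0, -1, 0, 0, 0, 0, 0, 0, -1]'

```text
t: 2.6
eef_pos: [0.6149, -0.2586, 0.2218]
ee_rot: [-0.001, 0.707, 0.707, 0.001]
contact_force: [-0.4, 1.3, -0.0]
finger_gap: 0.0872
grasp_force: 0.0
```

Emit:
play_rows --rows '[6.5, 6.5, 10, 0, 0, 0, -1, 6.5, 6.5, 10, 0, 0, 0, -1, 0, 0, 10, 0, 0, 0, -1, 0, 0, 10, 0, 0, 0, -1, 0, 0, 10, 0, 0, 0, -1, 0, 0, 10, 0, 0, 0, -1, 0, 0, 10, 0, 0, 0, -1, 0, 0, 10, 0, 0, 0, -1, 0, 0, 10, 0, 0, 0, -1, 0, 0, 0, 0, 0, 0, -1]'

```text
t: 3.43
eef_pos: [0.6236, -0.2515, 0.1298]
ee_rot: [-0.001, 0.709, 0.705, -0.001]
contact_force: [0.3, -0.7, -0.5]
finger_gap: 0.0871
grasp_force: 0.0
```

Run:
```python
from h import *
d=shot('side','s1.png'); t=shot('top','t1.png')
e=bot.get_obs()['eef_pos']; print(e.round(4))
a=cv2.imread('pics/s1.png')[200:380,360:600]; b=cv2.imread('pics/t1.png')[140:275,380:560]
cv2.imwrite('pics/c1.png',np.hstack([cv2.resize(a,(400,300)),cv2.resize(b,(400,300))]))
print(proj(d,[e+[0,.0,0],e+[.0435,0,0],e-[.0435,0,0],[.6277,-.2457,.116]]).round(1), (np.array([400,300])/[240,180]))
```

```text
[ 0.6247 -0.2516  0.1322]
[[487.7 315.2]
 [507.4 298.3]
 [466.9 333. ]
 [482.5 317.3]] [1.66666667 1.66666667]
```

View pics/c1.png

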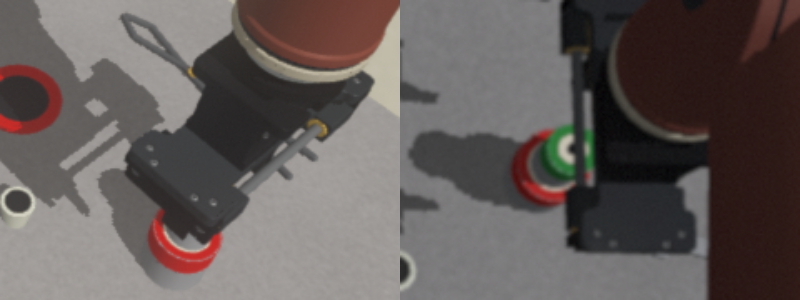

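Emit:
play_rows --rows '[5.8, 3.5, 0, 0, 0, 0, -1, 0, 0, 7, 0, 0, 0, -1, 0, 0, 7, 0, 0, 0, -1, 0, 0, 7, 0, 0, 0, -1, 0, 0, 7, 0, 0, 0, -1, 0, 0, 7, 0, 0, 0, -1, 0, 0, 7, 0, 0, 0, -1, 0, 0, 7, 0, 0, 0, -1, 0, 0, 7, 0, 0, 0, -1, 0, 0, 0, 0, 0, 0, -1]'

```text
t: 4.37
eef_pos: [0.6275, -0.2457, 0.0746]
ee_rot: [-0.001, 0.709, 0.705, -0.001]
contact_force: [0.0, 0.5, -1.0]
finger_gap: 0.0871
grasp_force: 0.0
```

```bash
cat >> h.py <<'E'
def pose(n=6):
    P=[];Q=[]
    for _ in range(n): o=bot.get_obs(); P.append(o['eef_pos']);Q.append(o['ee_rot']); bot.get_image('top')
    P=np.array(P); print('pos',P.mean(0).round(4),'sd',P.std(0).round(4),'yaw',round(2*np.arctan2(Q[-1][2],Q[-1][1]),4),'F',o['contact_force'].round(1),o['finger_gap'].round(4),o['grasp_force']); return P.mean(0)
E
python3 - <<'E'
from h import *
pose()
d=shot('side','s2.png')
cv2.imwrite('pics/c2.png',cv2.resize(cv2.imread('pics/s2.png')[240:390,400:600],(800,600),interpolation=cv2.INTER_CUBIC))
E
```

```text
Traceback (most recent call last):
  File "h.py", line 32, in pose
    P=np.array(P); print('pos',P.mean(0).round(4),'sd',P.std(0).round(4),'yaw',round(2*np.arctan2(Q[-1][2],Q[-1][1]),4),'F',o['contact_force'].round(1),o['finger_gap'].round(4),o['grasp_force']); return P.mean(0)
                                                                                                                                                        ^^^^^^^^^^^^^^^^^^^^^
AttributeError: 'float' object has no attribute 'round'
```

Emit:
play_rows --rows '[0, 0, 0, 0, 0, 0, -0.5, 0, 0, 0, 0, 0, 0, -0.2, 0, 0, 0, 0, 0, 0, -0.1, 0, 0, 0, 0, 0, 0, 0, 0, 0, 0, 0, 0, 0, 0, 0, 0, 0, 0, 0, 0, 0.04, 0, 0, 0, 0, 0, 0, 0.08, 0, 0, 0, 0, 0, 0, 0.12, 0, 0, 0, 0, 0, 0, 0.2, 0, 0, 0, 0, 0, 0, 0.2]' --grip_force 20

```text
t: 5.5
eef_pos: [0.6283, -0.2459, 0.0765]
ee_rot: [-0.0, 0.709, 0.705, -0.0]
contact_force: [-1.3, -0.5, 1.2]
finger_gap: 0.0398
grasp_force: 20.0
```

```bash
sed -i "s/o\['finger_gap'\].round(4)/round(float(o['finger_gap']),4)/" h.py
python3 - <<'E'
from h import *
pose()
d=shot('side','s2.png')
cv2.imwrite('pics/c2.png',cv2.resize(cv2.imread('pics/s2.png')[240:390,400:600],(800,600),interpolation=cv2.INTER_CUBIC))
E
```

```text
pos [ 0.6283 -0.2459  0.0765] sd [0. 0. 0.] yaw 1.5648 F [-0.4 -0.8  0.4] 0.0395 19.99955460196361
```

View pics/c2.png

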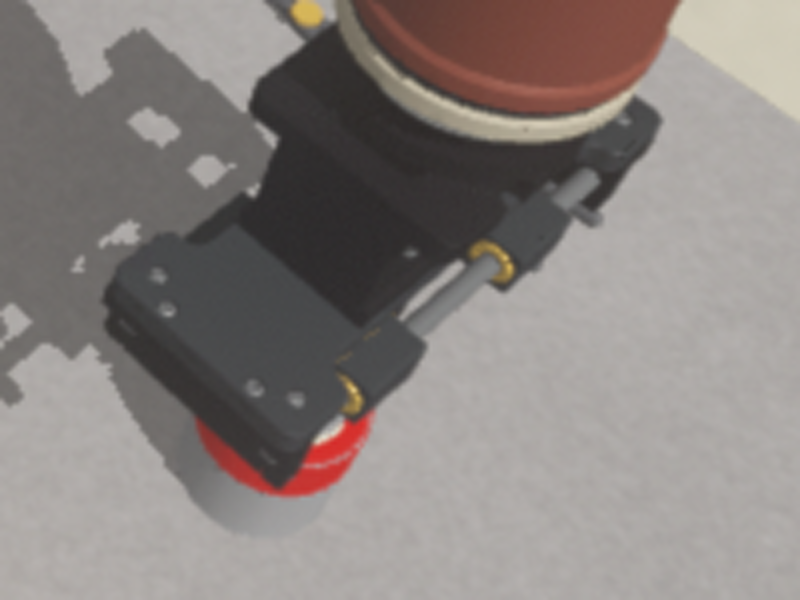

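Emit:
play_rows --rows '[0, 0, -2, 0, 0, 0, 0.2, 0, 0, -5, 0, 0, 0, 0.2, 0, 0, -8, 0, 0, 0, 0.2, 0, 0, -10, 0, 0, 0, 0.2, 0, 0, -10, 0, 0, 0, 0.2, 0, 0, -10, 0, 0, 0, 0.2, 3, -2, -10, 0, 0, 0, 0.2, 6, -3, -5, 0, 0, 0, 0.2, 9, -5, 0, 0, 0, 0, 0.2, 13, -7, 0, 0, 0, 0, 0.2]'

```text
t: 6.68
eef_pos: [0.6113, -0.2145, 0.1368]
ee_rot: [0.0, 0.71, 0.705, 0.0]
contact_force: [0.2, 0.2, -1.4]
finger_gap: 0.0396
grasp_force: 20.0
```

Emit:
play_rows --rows '[15, -8.5, 0, 0, 0, 0, 0.2, 16, -9, 0, 0, 0, 0, 0.2, 16, -9, 0, 0, 0, 0, 0.2, 16, -9, 0, 0, 0, 0, 0.2, 16, -9, 0, 0, 0, 0, 0.2, 16, -9, 0, 0, 0, 0, 0.2, 16, -9, 0, 0, 0, 0, 0.2, 16, -9, 0, 0, 0, 0, 0.2, 16, -9, 0, 0, 0, 0, 0.2, 16, -9, 0, 0, 0, 0, 0.2]'

```text
t: 7.52
eef_pos: [0.5216, -0.0536, 0.1362]
ee_rot: [-0.0, 0.709, 0.705, -0.0]
contact_force: [0.1, -0.4, -0.9]
finger_gap: 0.0392
grasp_force: 20.0
```

Emit:
play_rows --rows '[16, -9, 0, 0, 0, 0, 0.2, 16, -9, 0, 0, 0, 0, 0.2, 16, -9, 0, 0, 0, 0, 0.2, 14, -8, 0, 0, 0, 0, 0.2, 10, -6, 0, 0, 0, 0, 0.2, 6, -3, 0, 0, 0, 0, 0.2, 4, -2, 0, 0, 0, 0, 0.2, 0, 0, 0, 0, 0, 0, 0.2, 0, 0, 0, 0, 0, 0, 0.2, 0, 0, 0, 0, 0, 0, 0.2]'

```text
t: 8.35
eef_pos: [0.4779, 0.0263, 0.1365]
ee_rot: [0.0, 0.71, 0.705, 0.0]
contact_force: [0.2, 0.3, -1.8]
finger_gap: 0.0391
grasp_force: 20.0
```

Run:
```python
from h import *
pose(1)
a=shot('side','s3.png'); b=shot('top','t3.png')
a=cv2.imread('pics/s3.png')[150:350,180:450]; b=cv2.imread('pics/t3.png')[150:375,300:500]
cv2.imwrite('pics/c3.png',np.hstack([cv2.resize(a,(450,333)),cv2.resize(b,(296,333))]))
```

```text
pos [0.4779 0.0263 0.1365] sd [0. 0. 0.] yaw 1.5636 F [ 0.2  0.3 -1.8] 0.0391 19.999435083009303
```

View pics/c3.png

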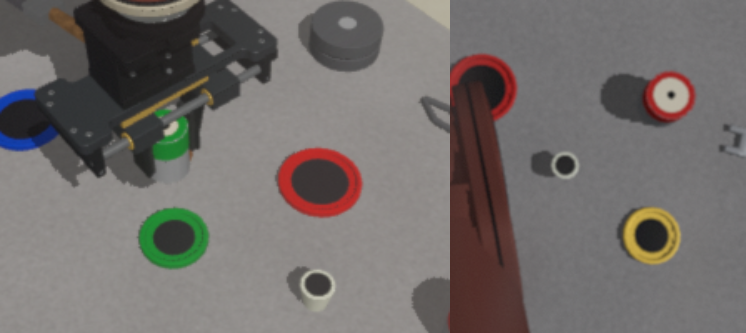

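Emit:
play_rows --rows '[1, -1, 6, 0, 0, 0, 0.2, 0, 0, 12, 0, 0, 0, 0.2, 0, 0, 12, 0, 0, 0, 0.2, 0, 0, 12, 0, 0, 0, 0.2, 0, 0, 12, 0, 0, 0, 0.2, 0, 0, 12, 0, 0, 0, 0.2, 0, 0, 12, 0, 0, 0, 0.2, 0, 0, 8, 0, 0, 0, 0.2, 0, 0, 4, 0, 0, 0, 0.2, 0, 0, 0, 0, 0, 0, 0.2]'

```text
t: 9.33
eef_pos: [0.476, 0.028, 0.0457]
ee_rot: [-0.001, 0.709, 0.705, -0.0]
contact_force: [0.1, 0.3, -1.0]
finger_gap: 0.0396
grasp_force: 20.0
```

Run:
```python
from h import *
p=pose(1)
d=shot('side','s4.png'); t=shot('top','t4.png')
zb=p[2]-.0165
r=[[p[0]+.02*np.cos(a),p[1]+.02*np.sin(a),zb] for a in A]
img=cv2.imread('pics/s4.png'); img=cv2.resize(img[230:330,220:350],(780,600),interpolation=cv2.INTER_CUBIC)
q=((proj(d,r)-[220,230]+.5)*6-.5).astype(int); cv2.polylines(img,[q],True,(255,0,255),1)
cv2.imwrite('pics/c4.png',img)
for e in blobs(t,'red',s=80,vmin=30):
  if e[0][0]>400: print(e)
```

```text
pos [0.476  0.028  0.0457] sd [0. 0. 0.] yaw 1.5647 F [ 0.1  0.3 -1. ] 0.0396 19.999559582211077
(array([447.4, 215. ]), array([33.5, 36.6]), (430, 198, 36, 35))
```

View pics/c4.png

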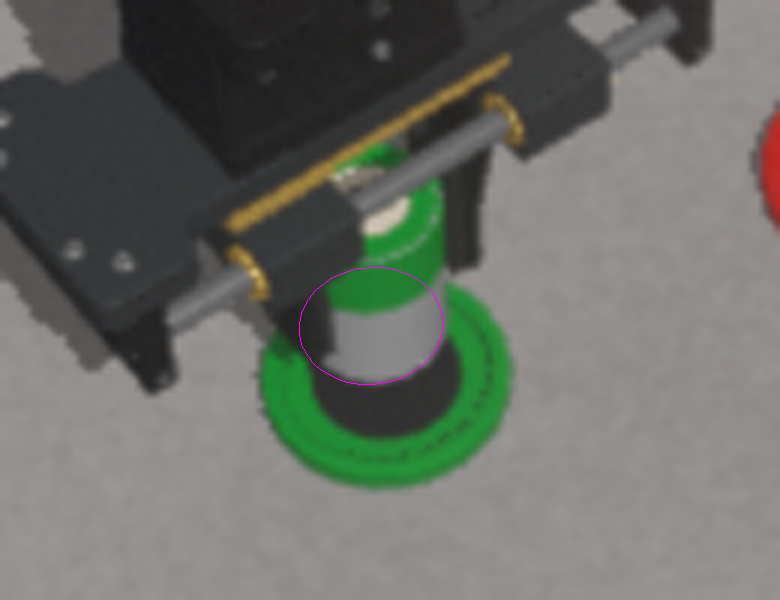

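The magenta ring shows where the robot pose predicts the flask bottom, and it matches the image to about 1 mm. The flask is centred over the green base, so I'm lowering it.

Emit:
play_rows --rows '[0, 0, 4, 0, 0, 0, 0.2, 0, 0, 4, 0, 0, 0, 0.2, 0, 0, 4, 0, 0, 0, 0.2, 0, 0, 4, 0, 0, 0, 0.2, 0, 0, 3, 0, 0, 0, 0.2, 0, 0, 2, 0, 0, 0, 0.2, 0, 0, 1, 0, 0, 0, 0.2, 0, 0, 0.5, 0, 0, 0, 0.2, 0, 0, 0, 0, 0, 0, 0.2, 0, 0, 0, 0, 0, 0, 0.2]'

```text
t: 10.32
eef_pos: [0.4767, 0.0281, 0.0242]
ee_rot: [0.0, 0.709, 0.705, 0.0]
contact_force: [0.3, -0.6, -0.8]
finger_gap: 0.0396
grasp_force: 20.0
```

Emit:
play_rows --rows '[0, 0, 1, 0, 0, 0, 0.2, 0, 0, 0, 0, 0, 0, 0.2, 0, 0, 0.5, 0, 0, 0, 0.2, 0, 0, 0, 0, 0, 0, 0.2, 0, 0, 0.5, 0, 0, 0, 0.2, 0, 0, 0, 0, 0, 0, 0.2, 0, 0, 0, 0, 0, 0, 0.2, 0, 0, 0, 0, 0, 0, 0.2, 0, 0, 0, 0, 0, 0, 0.2, 0, 0, 0, 0, 0, 0, 0.2]'

```text
t: 11.15
eef_pos: [0.4766, 0.0281, 0.0221]
ee_rot: [-0.0, 0.709, 0.705, 0.0]
contact_force: [0.2, -0.3, -1.1]
finger_gap: 0.0395
grasp_force: 20.0
```

Emit:
play_rows --rows '[0, 0, 0.5, 0, 0, 0, 0.2, 0, 0, 0, 0, 0, 0, 0.2, 0, 0, 0.5, 0, 0, 0, 0.2, 0, 0, 0, 0, 0, 0, 0.2, 0, 0, 0, 0, 0, 0, 0.2, 0, 0, 0, 0, 0, 0, 0.2, 0, 0, 0, 0, 0, 0, 0.2, 0, 0, 0, 0, 0, 0, 0.2, 0, 0, 0, 0, 0, 0, 0.2, 0, 0, 0, 0, 0, 0, 0.2]'

```text
t: 11.98
eef_pos: [0.4766, 0.0281, 0.0214]
ee_rot: [0.0, 0.709, 0.705, -0.0]
contact_force: [-1.7, -1.3, 4.7]
finger_gap: 0.0393
grasp_force: 20.0
```

The force changed sign, so the flask is seated. I'm opening, then rising about 120 mm.

Emit:
play_rows --rows '[0, 0, 0, 0, 0, 0, 0.05, 0, 0, 0, 0, 0, 0, 0.0, 0, 0, 0, 0, 0, 0, -0.1, 0, 0, 0, 0, 0, 0, -0.3, 0, 0, 0, 0, 0, 0, -0.4, 0, 0, 0, 0, 0, 0, -0.4, 0, 0, -4, 0, 0, 0, -0.4, 0, 0, -10, 0, 0, 0, -0.4, 0, 0, -16, 0, 0, 0, -0.4, 0, 0, -20, 0, 0, 0, -0.4]'

```text
t: 12.82
eef_pos: [0.4759, 0.0282, 0.0716]
ee_rot: [-0.001, 0.709, 0.705, -0.0]
contact_force: [0.4, -0.1, 0.8]
finger_gap: 0.0609
grasp_force: 0.0
```

Run:
```python
from h import *
p=pose(1); d=shot('top','t5.png')
a=cv2.imread('pics/t5.png'); cv2.imwrite('pics/c5.png',cv2.resize(a[180:255,400:500],(800,600),interpolation=cv2.INTER_CUBIC))
```

```text
pos [0.4759 0.0282 0.0716] sd [0. 0. 0.] yaw 1.5651 F [ 0.4 -0.1  0.8] 0.0609 0.0
```

View pics/c5.png

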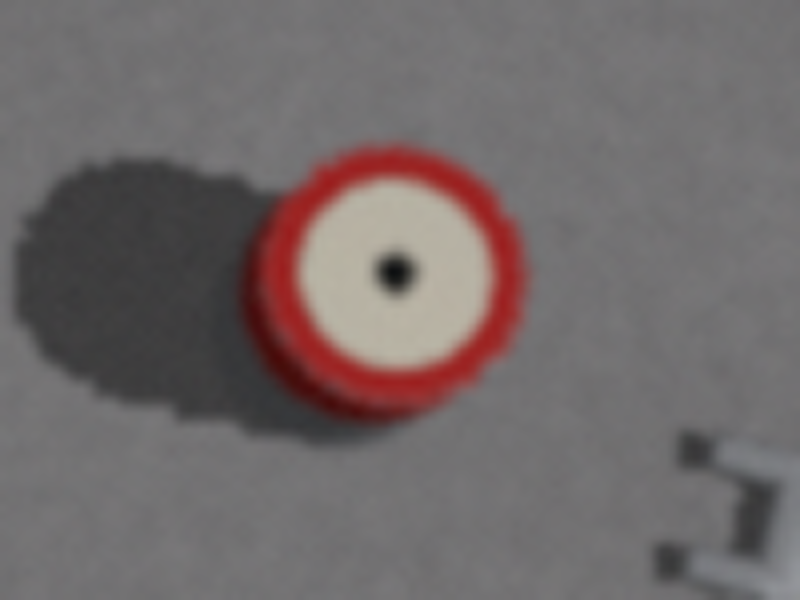

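The red flask's sprue hole is at px (448.9,213.7), with its top at z = 0.06.

```bash
cat >> h.py <<'E'
def delta(tx,ty,p=None,yaw=None):
    o=bot.get_obs(); p=o['eef_pos']; q=o['ee_rot']; y=2*np.arctan2(q[2],q[1]); dx,dy=tx-p[0],ty-p[1]
    print('from',p.round(4),'tool dx,dy mm:',np.round(1e3*np.array([dx*np.cos(y)+dy*np.sin(y),dx*np.sin(y)-dy*np.cos(y)]),1))
E
python3 - <<'E'
from h import *
d=dict(np.load('pics/t5.png.npz')); x,y=px2z(d,448.9,213.7,.06)[:2]; print(x,y); delta(x,y-.002)
E
```

```text
0.6268074830304202 -0.24337677795693352
from [0.4788 0.0284 0.0746] tool dx,dy mm: [-272.9  149.6]
```

Emit:
play_rows --rows '[0, 0, -15, 0, 0, 0, -0.4, -6, 3, -15, 0, 0, 0, -0.4, -12, 7, -5, 0, 0, 0, -0.6, -16, 8.7, 0, 0, 0, 0, -1, -16, 8.7, 0, 0, 0, 0, -1, -16, 8.7, 0, 0, 0, 0, -1, -16, 8.7, 0, 0, 0, 0, -1, -16, 8.7, 0, 0, 0, 0, -1, -16, 8.7, 0, 0, 0, 0, -1, -16, 8.7, 0, 0, 0, 0, -1]' --grip_force 30

```text
t: 13.75
eef_pos: [0.5471, -0.1034, 0.1062]
ee_rot: [0.0, 0.709, 0.705, 0.0]
contact_force: [0.3, -0.7, 0.5]
finger_gap: 0.0865
grasp_force: 0.0
```

Emit:
play_rows --rows '[-16, 8.7, 0, 0, 0, 0, -1, -16, 8.7, 0, 0, 0, 0, -1, -16, 8.7, 0, 0, 0, 0, -1, -16, 8.7, 0, 0, 0, 0, -1, -16, 8.7, 0, 0, 0, 0, -1, -16, 8.7, 0, 0, 0, 0, -1, -16, 8.7, 0, 0, 0, 0, -1, -14, 8, 0, 0, 0, 0, -1, -10, 6, 0, 0, 0, 0, -1, -6, 3.5, 0, 0, 0, 0, -1]'

```text
t: 14.58
eef_pos: [0.6245, -0.2464, 0.1058]
ee_rot: [-0.0, 0.71, 0.705, -0.0]
contact_force: [-0.8, 1.0, 0.1]
finger_gap: 0.0872
grasp_force: 0.0
```

Emit:
play_rows --rows '[0, 0, 0, 0, 0, 0, -1, 0, 0, 0, 0, 0, 0, -1, 0, 0, 0, 0, 0, 0, -1, 0, 0, 0, 0, 0, 0, -1, 0, 0, 5, 0, 0, 0, -1, 0, 0, 5, 0, 0, 0, -1, 0, 0, 5, 0, 0, 0, -1, 0, 0, 0, 0, 0, 0, -1, 0, 0, 0, 0, 0, 0, -1, 0, 0, 0, 0, 0, 0, -1]'

```text
t: 15.42
eef_pos: [0.6242, -0.2448, 0.091]
ee_rot: [-0.0, 0.709, 0.705, 0.0]
contact_force: [-0.0, 0.1, -0.3]
finger_gap: 0.0869
grasp_force: 0.0
```

```bash
python3 -c "
from h import *
delta(.6268,-.2454)"
```

```text
from [ 0.6242 -0.2448  0.091 ] tool dx,dy mm: [-0.6  2.6]
```

Emit:
play_rows --rows '[-0.6, 2.6, 4, 0, 0, 0, -1, 0, 0, 9, 0, 0, 0, -1, 0, 0, 9, 0, 0, 0, -1, 0, 0, 9, 0, 0, 0, -1, 0, 0, 9, 0, 0, 0, -1, 0, 0, 9, 0, 0, 0, -1, 0, 0, 9, 0, 0, 0, -1, 0, 0, 9, 0, 0, 0, -1, 0, 0, 6, 0, 0, 0, -1, 0, 0, 0, 0, 0, 0, -1]'

```text
t: 16.25
eef_pos: [0.6258, -0.2451, 0.0161]
ee_rot: [-0.001, 0.709, 0.705, -0.0]
contact_force: [-0.4, 0.4, -0.4]
finger_gap: 0.087
grasp_force: 0.0
```

Emit:
play_rows --rows '[0, 0, 0, 0, 0, 0, -0.7, 0, 0, 0, 0, 0, 0, -0.55, 0, 0, 0, 0, 0, 0, -0.5, 0, 0, 0, 0, 0, 0, -0.46, 0, 0, 0, 0, 0, 0, -0.42, 0, 0, 0, 0, 0, 0, -0.38, 0, 0, 0, 0, 0, 0, -0.34, 0, 0, 0, 0, 0, 0, -0.2, 0, 0, 0, 0, 0, 0, -0.2, 0, 0, 0, 0, 0, 0, -0.2]' --grip_force 30

```text
t: 17.08
eef_pos: [0.6264, -0.2455, 0.0182]
ee_rot: [-0.0, 0.709, 0.705, -0.0]
contact_force: [-4.8, 1.1, 4.6]
finger_gap: 0.0598
grasp_force: 30.0
```

```bash
python3 -c "
from h import *
pose(1);delta(.646,-.013)"
```

```text
pos [ 0.6264 -0.2455  0.0182] sd [0. 0. 0.] yaw 1.5646 F [-4.8  1.1  4.6] 0.0598 29.99808548949659
from [ 0.6264 -0.2455  0.0182] tool dx,dy mm: [232.6  18.2]
```

Emit:
play_rows --rows '[0, 0, -3, 0, 0, 0, -0.2, 0, 0, -7, 0, 0, 0, -0.2, 0, 0, -10, 0, 0, 0, -0.2, 0, 0, -10, 0, 0, 0, -0.2, 0, 0, -10, 0, 0, 0, -0.2, 0, 0, -10, 0, 0, 0, -0.2, 4, 0.3, 0, 0, 0, 0, -0.2, 9, 0.7, 0, 0, 0, 0, -0.2, 14, 1.1, 0, 0, 0, 0, -0.2, 17, 1.4, 0, 0, 0, 0, -0.2]'

```text
t: 17.97
eef_pos: [0.63, -0.2004, 0.0673]
ee_rot: [-0.001, 0.71, 0.705, -0.0]
contact_force: [0.5, 0.6, -3.2]
finger_gap: 0.0594
grasp_force: 30.0
```

Emit:
play_rows --rows '[17, 1.35, 0, 0, 0, 0, -0.2, 17, 1.35, 0, 0, 0, 0, -0.2, 17, 1.35, 0, 0, 0, 0, -0.2, 17, 1.35, 0, 0, 0, 0, -0.2, 17, 1.35, 0, 0, 0, 0, -0.2, 17, 1.35, 0, 0, 0, 0, -0.2, 17, 1.35, 0, 0, 0, 0, -0.2, 17, 1.35, 0, 0, 0, 0, -0.2, 15, 1.2, 0, 0, 0, 0, -0.2, 12, 1, 0, 0, 0, 0, -0.2]'

```text
t: 18.8
eef_pos: [0.6441, -0.0352, 0.0675]
ee_rot: [-0.001, 0.708, 0.706, 0.0]
contact_force: [-0.3, -0.5, -3.5]
finger_gap: 0.0593
grasp_force: 30.0
```

Emit:
play_rows --rows '[10, 0.8, 0, 0, 0, 0, -0.2, 7, 0.5, 0, 0, 0, 0, -0.2, 5, 0.3, 0, 0, 0, 0, -0.2, 3.6, 0.1, 0, 0, 0, 0, -0.2, 0, 0, 0, 0, 0, 0, -0.2, 0, 0, 0, 0, 0, 0, -0.2, 0, 0, 0, 0, 0, 0, -0.2, 0, 0, 0, 0, 0, 0, -0.2, 0, 0, 0, 0, 0, 0, -0.2, 0, 0, 0, 0, 0, 0, -0.2]'

```text
t: 19.63
eef_pos: [0.6465, -0.0134, 0.0681]
ee_rot: [0.0, 0.709, 0.705, -0.0]
contact_force: [0.7, -0.0, -3.5]
finger_gap: 0.0597
grasp_force: 30.0
```

Run:
```python
from h import *
p=pose(1);delta(.646,-.013)
d=shot('side','s6.png')
r=[[p[0]+.03*np.cos(a),p[1]+.03*np.sin(a),p[2]-.0182] for a in A]
img=cv2.imread('pics/s6.png'); img=cv2.resize(img[190:310,300:460],(800,600),interpolation=cv2.INTER_CUBIC)
q=((proj(d,r)-[300,190]+.5)*5-.5).astype(int); cv2.polylines(img,[q],True,(255,0,255),1)
cv2.imwrite('pics/c6.png',img)
```

```text
pos [ 0.6465 -0.0134  0.0681] sd [0. 0. 0.] yaw 1.5642 F [ 0.7 -0.  -3.5] 0.0597 29.99811158515513
from [ 0.6464 -0.0133  0.0681] tool dx,dy mm: [ 0.3 -0.4]
```

View pics/c6.png

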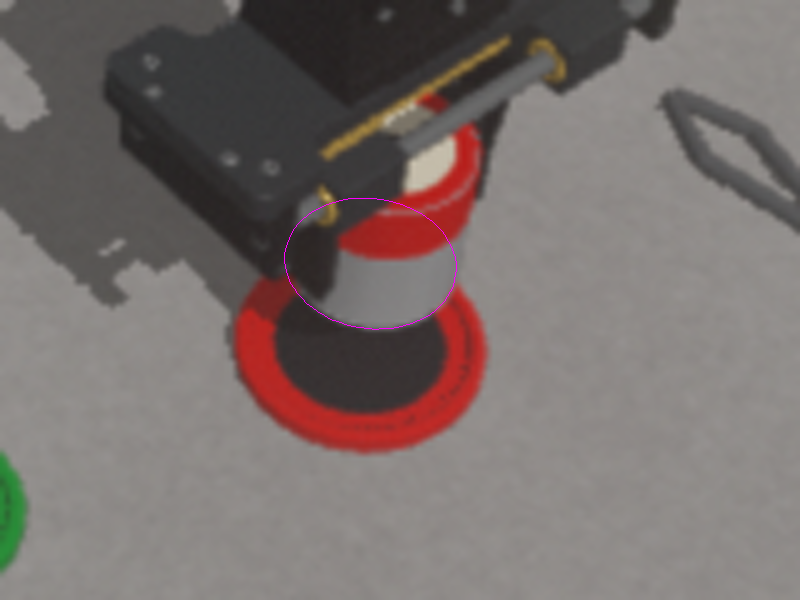

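Predicted and actual positions agree and the flask is over the red base. Lowering.

Emit:
play_rows --rows '[0, 0, 3, 0, 0, 0, -0.2, 0, 0, 7, 0, 0, 0, -0.2, 0, 0, 8, 0, 0, 0, -0.2, 0, 0, 8, 0, 0, 0, -0.2, 0, 0, 7, 0, 0, 0, -0.2, 0, 0, 5, 0, 0, 0, -0.2, 0, 0, 3, 0, 0, 0, -0.2, 0, 0, 1.5, 0, 0, 0, -0.2, 0, 0, 0, 0, 0, 0, -0.2, 0, 0, 0, 0, 0, 0, -0.2]'

```text
t: 20.57
eef_pos: [0.6467, -0.0129, 0.0258]
ee_rot: [0.0, 0.709, 0.705, 0.0]
contact_force: [0.2, -0.6, -3.3]
finger_gap: 0.0596
grasp_force: 30.0
```

Emit:
play_rows --rows '[0, 0, 0.5, 0, 0, 0, -0.2, 0, 0, 0, 0, 0, 0, -0.2, 0, 0, 0.5, 0, 0, 0, -0.2, 0, 0, 0, 0, 0, 0, -0.2, 0, 0, 0.3, 0, 0, 0, -0.2, 0, 0, 0, 0, 0, 0, -0.2, 0, 0, 0, 0, 0, 0, -0.2, 0, 0, 0, 0, 0, 0, -0.2, 0, 0, 0, 0, 0, 0, -0.2, 0, 0, 0, 0, 0, 0, -0.2]'

```text
t: 21.4
eef_pos: [0.6464, -0.0129, 0.0243]
ee_rot: [-0.0, 0.709, 0.705, 0.0]
contact_force: [0.0, 0.0, -3.9]
finger_gap: 0.0598
grasp_force: 30.0
```

Emit:
play_rows --rows '[0, 0, 0.5, 0, 0, 0, -0.2, 0, 0, 0, 0, 0, 0, -0.2, 0, 0, 0.5, 0, 0, 0, -0.2, 0, 0, 0, 0, 0, 0, -0.2, 0, 0, 0.3, 0, 0, 0, -0.2, 0, 0, 0, 0, 0, 0, -0.2, 0, 0, 0, 0, 0, 0, -0.2, 0, 0, 0, 0, 0, 0, -0.2, 0, 0, 0, 0, 0, 0, -0.2, 0, 0, 0, 0, 0, 0, -0.2]'

```text
t: 22.23
eef_pos: [0.6465, -0.013, 0.0232]
ee_rot: [0.0, 0.709, 0.705, 0.0]
contact_force: [-1.8, -0.7, 2.0]
finger_gap: 0.0595
grasp_force: 30.0
```

Emit:
play_rows --rows '[0, 0, 0, 0, 0, 0, -0.34, 0, 0, 0, 0, 0, 0, -0.4, 0, 0, 0, 0, 0, 0, -0.5, 0, 0, 0, 0, 0, 0, -0.7, 0, 0, 0, 0, 0, 0, -0.75, 0, 0, 0, 0, 0, 0, -0.75, 0, 0, -4, 0, 0, 0, -0.75, 0, 0, -12, 0, 0, 0, -0.75, 0, 0, -16, 0, 0, 0, -0.75, 0, 0, -20, 0, 0, 0, -0.75]'

```text
t: 23.07
eef_pos: [0.646, -0.0129, 0.0756]
ee_rot: [-0.0, 0.709, 0.705, -0.0]
contact_force: [1.1, -0.2, -0.0]
finger_gap: 0.0758
grasp_force: 0.0
```

Emit:
play_rows --rows '[0, 0, -20, 0, 0, 0, -0.75, 0, 0, -20, 0, 0, 0, -1, 0, 0, -20, 0, 0, 0, -1, 0, 0, -10, 0, 0, 0, -1, 5, 0, 0, 0, 0, 0, -1, 10, -1, 0, 0, 0, 0, -1, 15, -1, 0, 0, 0, 0, -1, 18, -2, 0, 0, 0, 0, -1, 18, -2, 0, 0, 0, 0, -1, 18, -2, 0, 0, 0, 0, -1]'

```text
t: 23.9
eef_pos: [0.6376, 0.0739, 0.1433]
ee_rot: [-0.001, 0.709, 0.705, -0.001]
contact_force: [-0.4, 0.4, -0.6]
finger_gap: 0.0871
grasp_force: 0.0
```

Emit:
play_rows --rows '[18, -2, 0, 0, 0, 0, -1, 18, -2, 0, 0, 0, 0, -1, 18, -2, 0, 0, 0, 0, -1, 18, -2, 0, 0, 0, 0, -1, 18, -2, 0, 0, 0, 0, -1, 18, -2, 0, 0, 0, 0, -1, 18, -2, 0, 0, 0, 0, -1, 18, -2, 0, 0, 0, 0, -1, 18, -2, 0, 0, 0, 0, -1, 14, -2, 0, 0, 0, 0, -1]'

```text
t: 24.73
eef_pos: [0.6179, 0.2506, 0.1434]
ee_rot: [-0.001, 0.708, 0.706, -0.001]
contact_force: [-1.0, -0.2, 0.6]
finger_gap: 0.0868
grasp_force: 0.0
```

Emit:
play_rows --rows '[10, -1, 0, 0, 0, 0, -1, 6, 0, 0, 0, 0, 0, -1, 2, 0, 0, 0, 0, 0, -1, 0, 0, 0, 0, 0, 0, -1, 0, 0, 0, 0, 0, 0, -1, 0, 0, 0, 0, 0, 0, -1, 0, 0, 0, 0, 0, 0, -1, 0, 0, 0, 0, 0, 0, -1, 0, 0, 0, 0, 0, 0, -1, 0, 0, 0, 0, 0, 0, -1]' --grip_force 20

```text
t: 25.57
eef_pos: [0.6192, 0.265, 0.145]
ee_rot: [0.0, 0.709, 0.705, 0.0]
contact_force: [-0.1, 0.3, 0.8]
finger_gap: 0.0873
grasp_force: 0.0
```

Run:
```python
from h import *
p=pose(1);delta(.6267,.2665)
b=shot('top','t7.png'); a=shot('side','s7.png')
a=cv2.imread('pics/s7.png')[100:350,180:480]; b=cv2.imread('pics/t7.png')[150:350,250:490]
cv2.imwrite('pics/c7.png',np.hstack([cv2.resize(a,(400,333)),cv2.resize(b,(400,333))]))
```

```text
pos [0.6192 0.265  0.145 ] sd [0. 0. 0.] yaw 1.5644 F [-0.1  0.3  0.8] 0.0873 0.0
from [0.6192 0.265  0.145 ] tool dx,dy mm: [1.5 7.5]
```

View pics/c7.png

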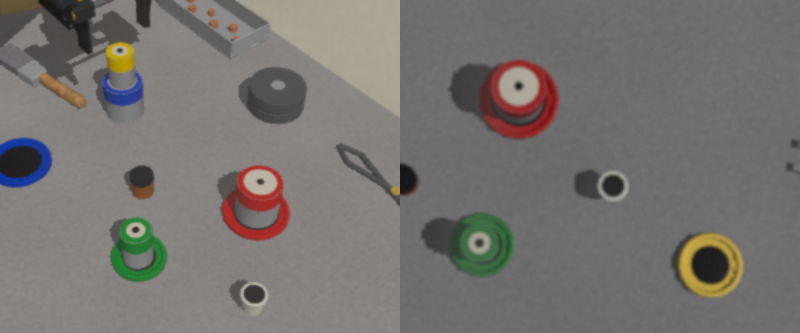

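Green and red are seated inside their rims and the pot and crucible haven't moved. The fingers straddle the yellow flask. Aligning and descending.

Emit:
play_rows --rows '[1.5, 7.5, 0, 0, 0, 0, -1, 0, 0, 8, 0, 0, 0, -1, 0, 0, 9, 0, 0, 0, -1, 0, 0, 9, 0, 0, 0, -1, 0, 0, 9, 0, 0, 0, -1, 0, 0, 9, 0, 0, 0, -1, 0, 0, 9, 0, 0, 0, -1, 0, 0, 9, 0, 0, 0, -1, 0, 0, 6, 0, 0, 0, -1, 0, 0, 0, 0, 0, 0, -1]'

```text
t: 26.55
eef_pos: [0.6258, 0.2662, 0.075]
ee_rot: [-0.0, 0.709, 0.705, -0.001]
contact_force: [-0.5, -0.8, -0.3]
finger_gap: 0.0873
grasp_force: 0.0
```

Emit:
play_rows --rows '[0, 0, 0, 0, 0, 0, -0.5, 0, 0, 0, 0, 0, 0, -0.2, 0, 0, 0, 0, 0, 0, -0.1, 0, 0, 0, 0, 0, 0, 0, 0, 0, 0, 0, 0, 0, 0.03, 0, 0, 0, 0, 0, 0, 0.06, 0, 0, 0, 0, 0, 0, 0.1, 0, 0, 0, 0, 0, 0, 0.2, 0, 0, 0, 0, 0, 0, 0.2, 0, 0, 0, 0, 0, 0, 0.2]' --grip_force 20

```text
t: 27.38
eef_pos: [0.6266, 0.2667, 0.077]
ee_rot: [-0.0, 0.709, 0.705, -0.0]
contact_force: [-0.8, -0.5, 1.5]
finger_gap: 0.0394
grasp_force: 20.0
```

```bash
python3 -c "
from h import *
pose(1);delta(.457,-.228)"
```

```text
pos [0.6266 0.2667 0.077 ] sd [0. 0. 0.] yaw 1.5648 F [-0.8 -0.5  1.5] 0.0394 19.999802852980793
from [0.6265 0.2667 0.077 ] tool dx,dy mm: [-495.7 -166.6]
```

Emit:
play_rows --rows '[0, 0, -3, 0, 0, 0, 0.2, 0, 0, -7, 0, 0, 0, 0.2, 0, 0, -10, 0, 0, 0, 0.2, 0, 0, -10, 0, 0, 0, 0.2, 0, 0, -10, 0, 0, 0, 0.2, 0, 0, -10, 0, 0, 0, 0.2, 0, 0, -10, 0, 0, 0, 0.2, -4, -1.3, 0, 0, 0, 0, 0.2, -9, -3, 0, 0, 0, 0, 0.2, -14, -4.7, 0, 0, 0, 0, 0.2]'

```text
t: 28.27
eef_pos: [0.6168, 0.2401, 0.1365]
ee_rot: [-0.0, 0.709, 0.706, -0.0]
contact_force: [-0.1, -0.2, -1.8]
finger_gap: 0.0394
grasp_force: 20.0
```

Emit:
play_rows --rows '[-18, -6, 0, 0, 0, 0, 0.2, -18, -6, 0, 0, 0, 0, 0.2, -18, -6, 0, 0, 0, 0, 0.2, -18, -6, 0, 0, 0, 0, 0.2, -18, -6, 0, 0, 0, 0, 0.2, -18, -6, 0, 0, 0, 0, 0.2, -18, -6, 0, 0, 0, 0, 0.2, -18, -6, 0, 0, 0, 0, 0.2, -18, -6, 0, 0, 0, 0, 0.2, -18, -6, 0, 0, 0, 0, 0.2]'

```text
t: 29.1
eef_pos: [0.5551, 0.0581, 0.1362]
ee_rot: [-0.0, 0.71, 0.705, -0.001]
contact_force: [0.6, -1.2, -2.2]
finger_gap: 0.0391
grasp_force: 20.0
```

Emit:
play_rows --rows '[-18, -6, 0, 0, 0, 0, 0.2, -18, -6, 0, 0, 0, 0, 0.2, -18, -6, 0, 0, 0, 0, 0.2, -18, -6, 0, 0, 0, 0, 0.2, -18, -6, 0, 0, 0, 0, 0.2, -18, -6, 0, 0, 0, 0, 0.2, -18, -6, 0, 0, 0, 0, 0.2, -18, -6, 0, 0, 0, 0, 0.2, -18, -6, 0, 0, 0, 0, 0.2, -18, -6, 0, 0, 0, 0, 0.2]'

```text
t: 29.93
eef_pos: [0.4937, -0.121, 0.1363]
ee_rot: [-0.0, 0.71, 0.705, -0.0]
contact_force: [0.4, 0.8, -1.1]
finger_gap: 0.0395
grasp_force: 20.0
```

Emit:
play_rows --rows '[-18, -6, 0, 0, 0, 0, 0.2, -18, -6, 0, 0, 0, 0, 0.2, -18, -6, 0, 0, 0, 0, 0.2, -18, -6, 0, 0, 0, 0, 0.2, -15, -5, 0, 0, 0, 0, 0.2, -10, -4, 0, 0, 0, 0, 0.2, -7, -3, 0, 0, 0, 0, 0.2, -4.7, -1.6, 0, 0, 0, 0, 0.2, 0, 0, 0, 0, 0, 0, 0.2, 0, 0, 0, 0, 0, 0, 0.2]'

```text
t: 30.77
eef_pos: [0.4571, -0.2275, 0.1369]
ee_rot: [-0.0, 0.709, 0.705, 0.0]
contact_force: [0.1, -0.3, -0.6]
finger_gap: 0.0397
grasp_force: 20.0
```

Run:
```python
from h import *
p=pose(2);delta(.457,-.228)
t=shot('top','t8.png'); px=cv2.resize(cv2.imread('pics/t8.png')[180:255,120:220],(800,600),interpolation=cv2.INTER_CUBIC); cv2.imwrite('pics/c8.png',px)
```

```text
pos [ 0.4572 -0.2273  0.1369] sd [0.0001 0.0001 0.    ] yaw 1.5658 F [ 0.1 -0.2 -1.7] 0.0392 19.99994656071067
from [ 0.4574 -0.2271  0.1369] tool dx,dy mm: [-0.9 -0.4]
```

View pics/c8.png

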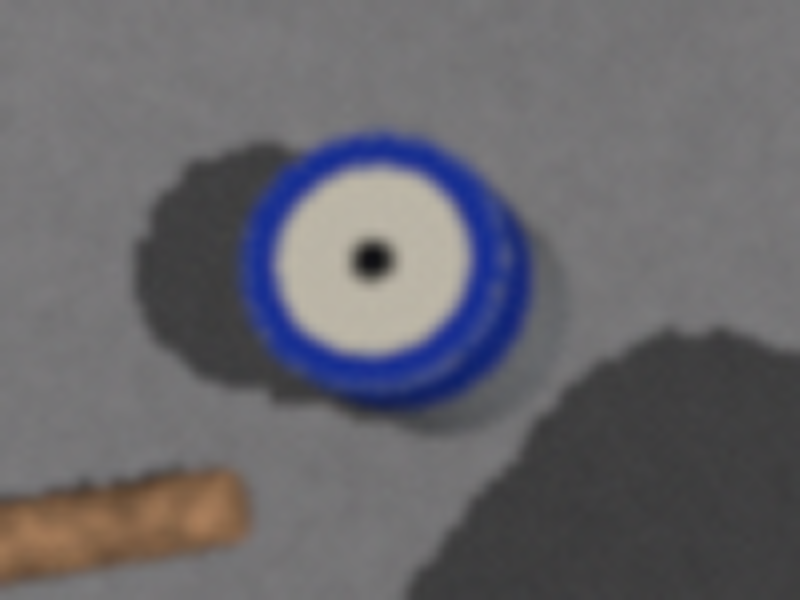

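The blue sprue hole is at px (166.1,212.1). Now lowering yellow.

Emit:
play_rows --rows '[-0.8, -0.4, 6, 0, 0, 0, 0.2, 0, 0, 12, 0, 0, 0, 0.2, 0, 0, 12, 0, 0, 0, 0.2, 0, 0, 12, 0, 0, 0, 0.2, 0, 0, 12, 0, 0, 0, 0.2, 0, 0, 12, 0, 0, 0, 0.2, 0, 0, 12, 0, 0, 0, 0.2, 0, 0, 12, 0, 0, 0, 0.2, 0, 0, 8, 0, 0, 0, 0.2, 0, 0, 5, 0, 0, 0, 0.2]'

```text
t: 31.75
eef_pos: [0.4561, -0.2285, 0.0324]
ee_rot: [-0.001, 0.709, 0.705, -0.0]
contact_force: [-0.6, -0.2, -1.9]
finger_gap: 0.0397
grasp_force: 20.0
```

Emit:
play_rows --rows '[0, 0, 4, 0, 0, 0, 0.2, 0, 0, 3, 0, 0, 0, 0.2, 0, 0, 2, 0, 0, 0, 0.2, 0, 0, 1, 0, 0, 0, 0.2, 0, 0, 0, 0, 0, 0, 0.2, 0, 0, 0.5, 0, 0, 0, 0.2, 0, 0, 0, 0, 0, 0, 0.2, 0, 0, 0, 0, 0, 0, 0.2, 0, 0, 0, 0, 0, 0, 0.2, 0, 0, 0, 0, 0, 0, 0.2]'

```text
t: 32.58
eef_pos: [0.4567, -0.2289, 0.0236]
ee_rot: [0.0, 0.709, 0.705, 0.0]
contact_force: [-0.6, -0.3, -1.5]
finger_gap: 0.0396
grasp_force: 20.0
```

Run:
```python
from h import *
d=dict(np.load('pics/t8.png.npz')); x,y=px2z(d,166.06,212.06,.06)[:2]; print(x,y); delta(x,y-.002)
d=shot('side','s9.png')
cv2.imwrite('pics/c9.png',cv2.resize(cv2.imread('pics/s9.png')[350:470,300:460],(640,480),interpolation=cv2.INTER_CUBIC))
```

```text
0.6264709116427717 0.2698473967329638
from [ 0.4567 -0.2289  0.0236] tool dx,dy mm: [497.7 166.8]
```

View pics/c9.png

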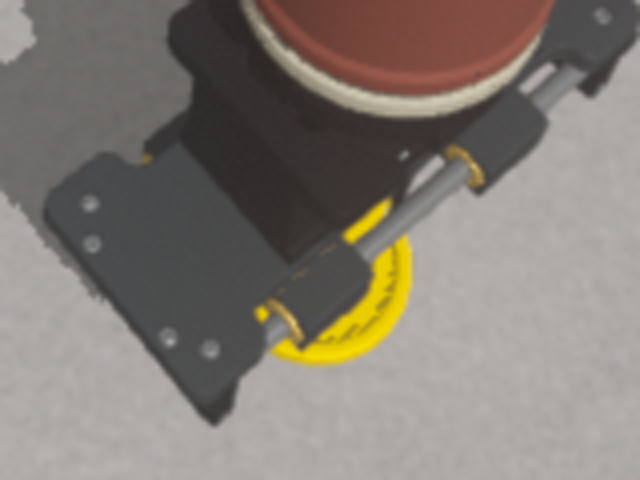

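The hand hides the flask in this view, but the pose is on target and there is no contact yet. Finishing the lowering.

Emit:
play_rows --rows '[0, 0, 0.5, 0, 0, 0, 0.2, 0, 0, 0, 0, 0, 0, 0.2, 0, 0, 0.5, 0, 0, 0, 0.2, 0, 0, 0, 0, 0, 0, 0.2, 0, 0, 0.5, 0, 0, 0, 0.2, 0, 0, 0, 0, 0, 0, 0.2, 0, 0, 0, 0, 0, 0, 0.2, 0, 0, 0, 0, 0, 0, 0.2, 0, 0, 0, 0, 0, 0, 0.2, 0, 0, 0, 0, 0, 0, 0.2]'

```text
t: 33.47
eef_pos: [0.4566, -0.2288, 0.022]
ee_rot: [0.0, 0.709, 0.705, 0.0]
contact_force: [-1.1, -0.6, -2.4]
finger_gap: 0.0394
grasp_force: 20.0
```

Emit:
play_rows --rows '[0, 0, 0.5, 0, 0, 0, 0.2, 0, 0, 0, 0, 0, 0, 0.2, 0, 0, 0, 0, 0, 0, 0.2, 0, 0, 0.3, 0, 0, 0, 0.2, 0, 0, 0, 0, 0, 0, 0.2, 0, 0, 0, 0, 0, 0, 0.2, 0, 0, 0, 0, 0, 0, 0.2, 0, 0, 0, 0, 0, 0, 0.2, 0, 0, 0, 0, 0, 0, 0.2, 0, 0, 0, 0, 0, 0, 0.2]'

```text
t: 34.3
eef_pos: [0.4567, -0.2288, 0.0219]
ee_rot: [0.0, 0.709, 0.705, -0.0]
contact_force: [-3.7, 1.8, 9.3]
finger_gap: 0.0394
grasp_force: 20.0
```

Emit:
play_rows --rows '[0, 0, 0, 0, 0, 0, 0.05, 0, 0, 0, 0, 0, 0, 0.0, 0, 0, 0, 0, 0, 0, -0.1, 0, 0, 0, 0, 0, 0, -0.3, 0, 0, 0, 0, 0, 0, -0.4, 0, 0, 0, 0, 0, 0, -0.4, 0, 0, -4, 0, 0, 0, -0.4, 0, 0, -12, 0, 0, 0, -0.4, 0, 0, -16, 0, 0, 0, -0.4, 0, 0, -20, 0, 0, 0, -0.4]'

```text
t: 35.13
eef_pos: [0.4561, -0.2285, 0.0739]
ee_rot: [-0.001, 0.709, 0.705, -0.0]
contact_force: [0.6, -0.8, 0.4]
finger_gap: 0.0611
grasp_force: 0.0
```

Emit:
play_rows --rows '[0, 0, -20, 0, 0, 0, -0.4, 0, 0, -18, 0, 0, 0, -0.7, 5, 1.7, 0, 0, 0, 0, -1, 10, 3.3, 0, 0, 0, 0, -1, 15, 5, 0, 0, 0, 0, -1, 18, 6, 0, 0, 0, 0, -1, 18, 6, 0, 0, 0, 0, -1, 18, 6, 0, 0, 0, 0, -1, 18, 6, 0, 0, 0, 0, -1, 18, 6, 0, 0, 0, 0, -1]' --grip_force 30

```text
t: 35.97
eef_pos: [0.4971, -0.1071, 0.1106]
ee_rot: [-0.001, 0.709, 0.705, -0.0]
contact_force: [0.3, -0.6, -0.0]
finger_gap: 0.0868
grasp_force: 0.0
```

Emit:
play_rows --rows '[18, 6, 0, 0, 0, 0, -1, 18, 6, 0, 0, 0, 0, -1, 18, 6, 0, 0, 0, 0, -1, 18, 6, 0, 0, 0, 0, -1, 18, 6, 0, 0, 0, 0, -1, 18, 6, 0, 0, 0, 0, -1, 18, 6, 0, 0, 0, 0, -1, 18, 6, 0, 0, 0, 0, -1, 18, 6, 0, 0, 0, 0, -1, 18, 6, 0, 0, 0, 0, -1]'

```text
t: 36.8
eef_pos: [0.5578, 0.0725, 0.1105]
ee_rot: [-0.001, 0.709, 0.705, -0.0]
contact_force: [1.1, 0.4, -1.1]
finger_gap: 0.087
grasp_force: 0.0
```

Emit:
play_rows --rows '[18, 6, 0, 0, 0, 0, -1, 18, 6, 0, 0, 0, 0, -1, 18, 6, 0, 0, 0, 0, -1, 18, 6, 0, 0, 0, 0, -1, 18, 6, 0, 0, 0, 0, -1, 18, 6, 0, 0, 0, 0, -1, 18, 6, 0, 0, 0, 0, -1, 18, 6, 0, 0, 0, 0, -1, 15, 5, 0, 0, 0, 0, -1, 12, 4, 0, 0, 0, 0, -1]'

```text
t: 37.63
eef_pos: [0.6155, 0.2437, 0.1104]
ee_rot: [-0.001, 0.709, 0.706, -0.0]
contact_force: [-1.1, 0.0, -0.5]
finger_gap: 0.0872
grasp_force: 0.0
```

Emit:
play_rows --rows '[10, 3.5, 0, 0, 0, 0, -1, 8, 3, 0, 0, 0, 0, -1, 5.5, 2, 0, 0, 0, 0, -1, 3.2, 1.3, 0, 0, 0, 0, -1, 0, 0, 0, 0, 0, 0, -1, 0, 0, 0, 0, 0, 0, -1, 0, 0, 0, 0, 0, 0, -1, 0, 0, 0, 0, 0, 0, -1, 0, 0, 0, 0, 0, 0, -1, 0, 0, 0, 0, 0, 0, -1]'

```text
t: 38.47
eef_pos: [0.6265, 0.2675, 0.1113]
ee_rot: [0.0, 0.709, 0.705, 0.0]
contact_force: [-0.7, 0.2, -0.8]
finger_gap: 0.087
grasp_force: 0.0
```

Run:
```python
from h import *
p=pose(1);delta(.6265,.2675)
```

```text
pos [0.6265 0.2675 0.1113] sd [0. 0. 0.] yaw 1.5644 F [-0.7  0.2 -0.8] 0.087 0.0
from [0.6265 0.2676 0.1113] tool dx,dy mm: [-0.1  0. ]
```

Emit:
play_rows --rows '[0, 0, 5, 0, 0, 0, -1, 0, 0, 11, 0, 0, 0, -1, 0, 0, 12, 0, 0, 0, -1, 0, 0, 12, 0, 0, 0, -1, 0, 0, 12, 0, 0, 0, -1, 0, 0, 12, 0, 0, 0, -1, 0, 0, 12, 0, 0, 0, -1, 0, 0, 9, 0, 0, 0, -1, 0, 0, 6, 0, 0, 0, -1, 0, 0, 2, 0, 0, 0, -1]'

```text
t: 39.35
eef_pos: [0.6259, 0.2676, 0.0167]
ee_rot: [-0.0, 0.709, 0.705, -0.001]
contact_force: [-1.4, -0.2, -0.3]
finger_gap: 0.087
grasp_force: 0.0
```

Emit:
play_rows --rows '[0, 0, 0, 0, 0, 0, -0.7, 0, 0, 0, 0, 0, 0, -0.55, 0, 0, 0, 0, 0, 0, -0.5, 0, 0, 0, 0, 0, 0, -0.46, 0, 0, 0, 0, 0, 0, -0.42, 0, 0, 0, 0, 0, 0, -0.38, 0, 0, 0, 0, 0, 0, -0.34, 0, 0, 0, 0, 0, 0, -0.2, 0, 0, 0, 0, 0, 0, -0.2, 0, 0, 0, 0, 0, 0, -0.2]' --grip_force 30

```text
t: 40.18
eef_pos: [0.6262, 0.2679, 0.0184]
ee_rot: [-0.0, 0.709, 0.705, -0.0]
contact_force: [-2.7, -0.8, 4.4]
finger_gap: 0.0596
grasp_force: 30.0
```

Run:
```python
from h import *
p=pose(1);delta(.4413,.2697)
```

```text
pos [0.6262 0.2679 0.0184] sd [0. 0. 0.] yaw 1.5648 F [-2.7 -0.8  4.4] 0.0596 29.99926809221506
from [0.6262 0.268  0.0184] tool dx,dy mm: [   0.6 -184.9]
```

Emit:
play_rows --rows '[0, 0, -3, 0, 0, 0, -0.2, 0, 0, -7, 0, 0, 0, -0.2, 0, 0, -10, 0, 0, 0, -0.2, 0, 0, -10, 0, 0, 0, -0.2, 0, 0, -10, 0, 0, 0, -0.2, 0, 0, -10, 0, 0, 0, -0.2, 0, -4, 0, 0, 0, 0, -0.2, 0, -9, 0, 0, 0, 0, -0.2, 0, -14, 0, 0, 0, 0, -0.2, 0, -16, 0, 0, 0, 0, -0.2]'

```text
t: 41.07
eef_pos: [0.5821, 0.2677, 0.0674]
ee_rot: [-0.0, 0.709, 0.705, -0.0]
contact_force: [0.4, 0.7, -3.0]
finger_gap: 0.0597
grasp_force: 30.0
```

Emit:
play_rows --rows '[0, -16, 0, 0, 0, 0, -0.2, 0, -16, 0, 0, 0, 0, -0.2, 0, -16, 0, 0, 0, 0, -0.2, 0, -16, 0, 0, 0, 0, -0.2, 0, -16, 0, 0, 0, 0, -0.2, 0, -16, 0, 0, 0, 0, -0.2, 0.6, -14, 0, 0, 0, 0, -0.2, 0, -11, 0, 0, 0, 0, -0.2, 0, -9, 0, 0, 0, 0, -0.2, 0, -6, 0, 0, 0, 0, -0.2]'

```text
t: 41.9
eef_pos: [0.4461, 0.2694, 0.068]
ee_rot: [0.0, 0.709, 0.705, -0.0]
contact_force: [0.4, -0.0, -3.3]
finger_gap: 0.0594
grasp_force: 30.0
```

Emit:
play_rows --rows '[0, -4, 0, 0, 0, 0, -0.2, 0, -1.9, 0, 0, 0, 0, -0.2, 0, 0, 0, 0, 0, 0, -0.2, 0, 0, 0, 0, 0, 0, -0.2, 0, 0, 0, 0, 0, 0, -0.2, 0, 0, 0, 0, 0, 0, -0.2, 0, 0, 0, 0, 0, 0, -0.2, 0, 0, 0, 0, 0, 0, -0.2, 0, 0, 0, 0, 0, 0, -0.2, 0, 0, 0, 0, 0, 0, -0.2]'

```text
t: 42.73
eef_pos: [0.4416, 0.2696, 0.0682]
ee_rot: [-0.0, 0.709, 0.705, 0.0]
contact_force: [0.4, -0.7, -2.5]
finger_gap: 0.0597
grasp_force: 30.0
```

Run:
```python
from h import *
p=pose(1);delta(.4413,.2697)
d=shot('side','s10.png')
r=[[p[0]+.03*np.cos(a),p[1]+.03*np.sin(a),p[2]-.0184] for a in A]
img=cv2.resize(cv2.imread('pics/s10.png')[140:260,120:280],(640,480),interpolation=cv2.INTER_CUBIC)
q=((proj(d,r)-[120,140]+.5)*4-.5).astype(int); cv2.polylines(img,[q],True,(255,0,255),1)
cv2.imwrite('pics/c10.png',img)
```

```text
pos [0.4416 0.2696 0.0682] sd [0. 0. 0.] yaw 1.5647 F [ 0.4 -0.7 -2.5] 0.0597 29.99924201052636
from [0.4416 0.2696 0.0682] tool dx,dy mm: [ 0.1 -0.3]
```

View pics/c10.png

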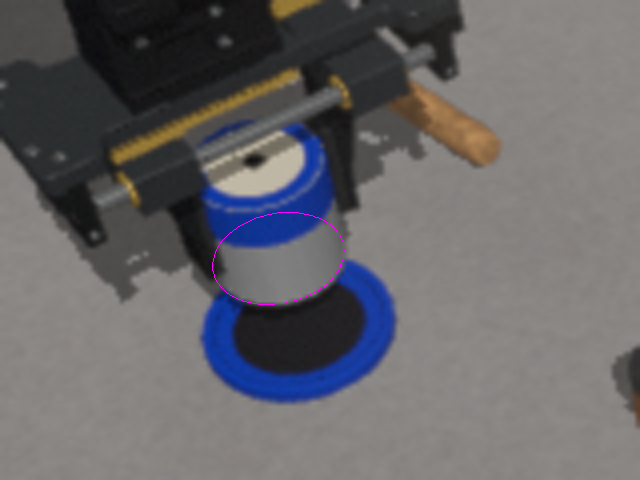

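Ring and flask agree, and extrapolating down the flask axis lands on the base centre. Lowering.

Emit:
play_rows --rows '[0, 0, 3, 0, 0, 0, -0.2, 0, 0, 7, 0, 0, 0, -0.2, 0, 0, 8, 0, 0, 0, -0.2, 0, 0, 8, 0, 0, 0, -0.2, 0, 0, 7, 0, 0, 0, -0.2, 0, 0, 5, 0, 0, 0, -0.2, 0, 0, 3, 0, 0, 0, -0.2, 0, 0, 1.5, 0, 0, 0, -0.2, 0, 0, 0, 0, 0, 0, -0.2, 0, 0, 0, 0, 0, 0, -0.2]'

```text
t: 43.67
eef_pos: [0.4417, 0.2697, 0.0258]
ee_rot: [-0.0, 0.709, 0.705, 0.0]
contact_force: [0.3, 1.0, -1.8]
finger_gap: 0.0593
grasp_force: 30.0
```

Emit:
play_rows --rows '[0, 0, 0.5, 0, 0, 0, -0.2, 0, 0, 0, 0, 0, 0, -0.2, 0, 0, 0.5, 0, 0, 0, -0.2, 0, 0, 0, 0, 0, 0, -0.2, 0, 0, 0.5, 0, 0, 0, -0.2, 0, 0, 0, 0, 0, 0, -0.2, 0, 0, 0.3, 0, 0, 0, -0.2, 0, 0, 0, 0, 0, 0, -0.2, 0, 0, 0, 0, 0, 0, -0.2, 0, 0, 0, 0, 0, 0, -0.2]'

```text
t: 44.5
eef_pos: [0.4415, 0.2696, 0.0239]
ee_rot: [-0.0, 0.709, 0.705, 0.0]
contact_force: [-0.8, -0.3, -1.7]
finger_gap: 0.0596
grasp_force: 30.0
```

Emit:
play_rows --rows '[0, 0, 0.4, 0, 0, 0, -0.2, 0, 0, 0, 0, 0, 0, -0.2, 0, 0, 0.4, 0, 0, 0, -0.2, 0, 0, 0, 0, 0, 0, -0.2, 0, 0, 0, 0, 0, 0, -0.2, 0, 0, 0, 0, 0, 0, -0.2, 0, 0, 0, 0, 0, 0, -0.2, 0, 0, 0, 0, 0, 0, -0.2, 0, 0, 0, 0, 0, 0, -0.2, 0, 0, 0, 0, 0, 0, -0.2]'

```text
t: 45.33
eef_pos: [0.4416, 0.2696, 0.0232]
ee_rot: [0.0, 0.709, 0.705, 0.0]
contact_force: [-2.6, -2.1, 5.7]
finger_gap: 0.0598
grasp_force: 30.0
```

Emit:
play_rows --rows '[0, 0, 0, 0, 0, 0, -0.34, 0, 0, 0, 0, 0, 0, -0.4, 0, 0, 0, 0, 0, 0, -0.5, 0, 0, 0, 0, 0, 0, -0.7, 0, 0, 0, 0, 0, 0, -0.75, 0, 0, 0, 0, 0, 0, -0.75, 0, 0, -4, 0, 0, 0, -0.75, 0, 0, -12, 0, 0, 0, -0.75, 0, 0, -16, 0, 0, 0, -0.75, 0, 0, -20, 0, 0, 0, -0.75]'

```text
t: 46.17
eef_pos: [0.441, 0.2695, 0.0758]
ee_rot: [-0.0, 0.709, 0.705, -0.001]
contact_force: [2.1, 0.8, 0.1]
finger_gap: 0.0762
grasp_force: 0.0
```

Emit:
play_rows --rows '[0, 0, -20, 0, 0, 0, -0.75, 0, 0, -20, 0, 0, 0, -0.75, 0, 0, -20, 0, 0, 0, -0.75, 3, 3, -18, 0, 0, 0, -0.75, 8, 8, -10, 0, 0, 0, -0.75, 14, 10, 0, 0, 0, 0, -0.75, 16, 12, 0, 0, 0, 0, -0.75, 18, 12, 0, 0, 0, 0, -0.75, 18, 12, 0, 0, 0, 0, -0.75, 18, 12, 0, 0, 0, 0, -0.75]'

```text
t: 47.0
eef_pos: [0.5117, 0.365, 0.1643]
ee_rot: [0.0, 0.709, 0.705, 0.0]
contact_force: [0.6, -0.4, 0.1]
finger_gap: 0.0761
grasp_force: 0.0
```

Emit:
play_rows --rows '[18, 10, 0, 0, 0, 0, -0.75, 16, 6, 0, 0, 0, 0, -0.75, 12, 4, 0, 0, 0, 0, -0.75, 8, 0, 0, 0, 0, 0, -0.75, 4, 0, 0, 0, 0, 0, -0.75, 0, 0, 0, 0, 0, 0, -0.75, 0, 0, 0, 0, 0, 0, -0.75, 0, 0, 0, 0, 0, 0, -0.75, 0, 0, 0, 0, 0, 0, -0.75, 0, 0, 0, 0, 0, 0, -0.75]'

```text
t: 47.83
eef_pos: [0.5317, 0.4213, 0.1633]
ee_rot: [0.0, 0.709, 0.705, 0.0]
contact_force: [0.5, -0.8, 0.3]
finger_gap: 0.076
grasp_force: 0.0
```

Run:
```python
from h import *
pose(1); shot('side','s11.png'); shot('top','t11.png')
a=cv2.imread('pics/s11.png')[120:480,140:560]; b=cv2.imread('pics/t11.png')[160:360,120:490]
cv2.imwrite('pics/c11.png',np.vstack([cv2.resize(a,(420,360)),cv2.resize(b,(420,227))]))
```

```text
pos [0.5317 0.4213 0.1633] sd [0. 0. 0.] yaw 1.564 F [ 0.5 -0.8  0.3] 0.076 0.0
```

View pics/c11.png

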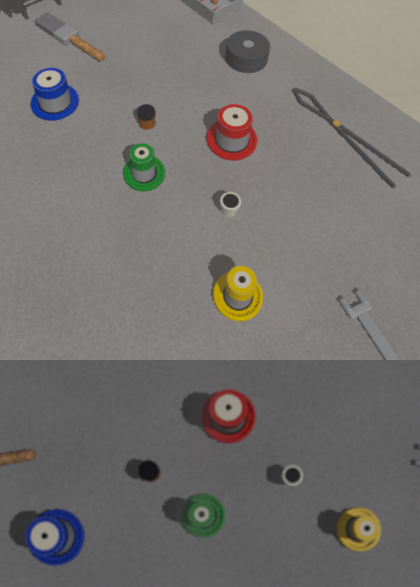

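All four flasks stand upright inside their own bases. The blue flask's top at u≈160 matches the expected parallax for a centred flask. The pot and crucible are where they were and the gripper is clear.

```bash
python3 -c "
from rig import bot
print(bot.hand_in())"
```

```text
the job is handed in; nothing more can be done
None
```

All four flasks were unstacked one at a time and stand upright inside the rims of their own-coloured bases, the crucible and flux pot were left where they stood, and the job was handed in at about 48 s of the 128 s allowed (no verdict was returned).

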